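# Lay out the round steel specimens in their dishes

### The job

Stand each of the three round steel specimens upright in the porcelain dish of its own size: the thinnest in the smallest dish, the middle one in the middle-sized dish, the thickest in the largest. The middle one is still sunk in the aluminium polishing holder, so press the holder's lever right down to raise it before lifting it out. Leave the two square pieces standing where they are, and let go of everything at the end.

Things in the scene. Friction and masses are not known exactly. Their poses are not given: they have to be found in the camera images.
- thin_rod: Upright round dark plain-steel cylinder, the thinnest of three: diameter 22 mm, height 45 mm, about 134 g. Origin at the centre of its underside, z up along its axis. Stands loose on the bench.
- middle_rod: Upright round dark plain-steel cylinder, the middle one of three: diameter 32 mm, height 45 mm, about 284 g. Origin at the centre of its underside, z up along its axis. At the start it sits in a 35 mm pocket of the fixed aluminium holder block (84 x 84 x 60 mm high), its top 2 mm above the block. Pressing the lever fully lifts it 28 mm straight up (top then 90 mm above the bench); it stays up.
- thick_rod: Upright round dark plain-steel cylinder, the thickest of three: diameter 42 mm, height 45 mm, about 489 g. Origin at the centre of its underside, z up along its axis. Stands loose on the bench.
- small_dish: Round white porcelain dish, the smallest of three, fixed to the bench. Inside diameter 46 mm, outside 52 mm, rim 10 mm above the bench, flat inner floor 3 mm above the bench. Origin at the centre of its underside, z up.
- middle_dish: Round white porcelain dish, the middle-sized of three, fixed to the bench. Inside diameter 56 mm, outside 62 mm, rim 10 mm above the bench, flat inner floor 3 mm above the bench. Origin at the centre of its underside, z up.
- large_dish: Round white porcelain dish, the largest of three, fixed to the bench. Inside diameter 66 mm, outside 72 mm, rim 10 mm above the bench, flat inner floor 3 mm above the bench. Origin at the centre of its underside, z up.
- lever_pad (a point): Centre of the upper face of the black pad (30 x 34 mm) at the free end of the lever sticking out of one side of the holder block, 131 mm from the pocket axis. It starts 69 mm above the bench and is pressed straight down 34 mm to its stop, 35 mm above the bench. x axis: from the pad along the lever to the pocket (tilts a little with the lever); y along the hinge; z up.
- lever (a joint): Angle of the ejector lever: 0 up (specimen sunk), 0.4 rad fully pressed (specimen raised 28 mm). No spring: it is held by friction, takes about 5 to 9 N at the pad and stays where it is left.
- square_small: Upright square dark plain-steel bar piece, 25 x 25 mm across, 45 mm high, about 220 g; not wanted, to be left where it stands. Origin at the centre of its underside.
- square_big: Upright square dark plain-steel bar piece, 35 x 35 mm across, 45 mm high, about 430 g; not wanted, to be left where it stands. Origin at the centre of its underside.
Things that resemble listed ones, but are neither listed nor needed, are in the scene too. Leave any pink look-alike of the middle_dish alone. Leave any red look-alike of the thin_rod alone.

How it is judged (in metres and radians):
On the way:
1. the holder's lever is pressed down, raising the middle specimen (value of joint lever above 0.33 rad), for 0.1 s.
At the end, for the whole second after the job is handed in: Thin rod in the small dish, middle rod in the middle dish, thick rod in the large dish: each standing on the dish's floor (underside less than 7 mm above the dish's underside), within 15 mm of its centre, upright within 0.12 rad and at rest; the square pieces within 20 mm of where they started (horizontal distance between thin_rod and small_dish below 0.015 m and z of thin_rod in the frame of small_dish below 0.007 m and angle between each of thin_rod, middle_rod, thick_rod's own z axis and vertical below 0.12 rad and linear speed of each of thin_rod, middle_rod, thick_rod below 0.02 m/s and angular speed of each of thin_rod, middle_rod, thick_rod below 0.2 rad/s and horizontal distance between middle_rod and middle_dish below 0.015 m and z of middle_rod in the frame of middle_dish below 0.007 m and horizontal distance between thick_rod and large_dish below 0.015 m and z of thick_rod in the frame of large_dish below 0.007 m and distance of each of square_small, square_big from where it was at the start of the episode below 0.02 m); the robot touches nothing.
It fails at once if a square piece is moved by more than 20 mm or tipped over (distance of any of square_small, square_big from where it was at the start of the episode above 0.02 m or angle between any of square_small, square_big's own z axis and vertical above 0.5 rad).
It also fails if it takes over 104 s, if anything falls off the work surface, if the arm or the gripper's body presses on something with over 40 N, if the wrist force passes 120 N, or if a joint passes its speed limit or range.

### The arm

A 6-joint arm with a two-finger parallel gripper is mounted at the origin on the work surface. World frame = base frame: x ahead of the robot, y to its left, z up, the work surface at z = 0. Lengths are in mm, angles in rad, forces in N, time in s.
With the tool pointing down it reaches from about 300 to 775 mm from the base axis. Payload 14.6 kg.
Tool frame: the origin (TCP) lies at the very end of the fingers, on their centre line; the grasp point (between the pads) lies 19 mm behind it; z points along the fingers, y is the line along which they close (so a half turn about z gives the same grasp; the last joint's range is limited). The gripper opens to 94 mm and grips with 3 to 60 N. Pads are 16 mm wide; open, the fingers measure 119 mm over their backs; the gripper's body (75 mm by 177 mm) begins 78 mm behind the grasp point.
Start: joints at [1.207, 0.3, 1.521, -0, 1.321, -0.067], TCP at [160.851, 525.943, 205.446] pointing down, gripper open.
Joint ranges: [-3.03, 3.03], [-0.79, 2.21], [0.23, 2.52], [-1.04, 4.18], [0, 3.07], [-2.55, 2.55]. Speed limits (rad/s): [2.22, 2.22, 2.57, 3.14, 3.14, 3.14].

### API

Orientations are given as [roll, pitch, yaw] about the fixed x, y, z axes, in that order (R = Rz(yaw) Ry(pitch) Rx(roll)).
In Python, from cell import manip, optics gives the robot as it stands.
- The arm moves only by the shell command python3 -m crank 'ROWS' [FORCE]. ROWS is JSON, a list of rows, each a list of 7 numbers: the opening in per cent of the stroke, from 0 (shut) to 100 (fully open), then the shift along the tool's x, y, z in mm, then the turn, a rotation vector about the tool's x, y, z in rad. A call has 1 to 10 rows; each row is the pose to reach, as a shift and turn from the pose commanded when the call began, along the tool's axes at that moment; what a row does not reach only later rows make up. A row lasts 1/10 s, in which the tool goes at most 50 mm and 8.59 degrees, less where a joint would pass 70% of its speed; a pose out of reach is approached as far as the arm can. A call with a gripper value outside its range is refused whole. The fingers move at their own pace and stop on an object; FORCE is the grip in N (left out, the last holds). Time passes only in rows, so rows that repeat a pose let the fingers close. It gives the time, the measured TCP pose, the force, the opening and the grip force at its end, in the units of the state.
- manip.read_state(): the state, without advancing time (a new reading comes with each control period).
- optics.camera(name): name is "side" or "top"; returns (picture, depth): 420x560x3 uint8, red, green, blue; 420x560 float32, mm along the optical axis (not along the pixel's ray), 0 where there is no reading.
- optics.calibration(name): a dict with "camera_matrix" (3x3 intrinsics, pixels), "R" (3x3) and "t" (3): a world point X has camera coordinates R X + t. Camera axes: x right, y down, z forward; pixel columns grow to the right and rows downward; lengths in mm; the calibration is good to about 2 mm. A picture is of the moment at which its call begins. calibration takes no time and is no camera call.
- manip.sign_off(): hands the job in; it is judged then, once.
The state is a dict: "clock": time; "joints": joint angles; "qd": joint speeds; "effort": joint torques, N m; "eef_pos": TCP position; "eef_rot": TCP orientation; "wrist_force": force on the tool from outside, world axes, zero at the start; "moment": the same for the moment, N m; "finger_gap": finger opening in mm; "finger_force": force on a finger pad.
Only numpy, scipy, OpenCV 4.12 (cv2) and the standard library are available. Lean on these libraries where they do the work, as an engineer would, in place of code of your own. Each camera call takes 0.05 s, during which the arm holds its last target. There are 200 camera calls.

## Working session

There is one attempt and no reset: what is moved stays moved. The work goes in short steps, Python scripts to look and compute and a shell command to move; the robot and the scene stay as the last step left them, time stands still between calls to the robot, and variables do not carry over. Pictures are saved under pics/ and viewed, at most 14 in all, crops included, and the job is handed in when it is done.

```bash
ls; mkdir -p pics; python3 - <<'E'
from cell import manip, optics
import cv2,numpy as np
for n in("top","side"):
    p,d=optics.camera(n); cv2.imwrite(f"pics/{n}0.png",p[:,:,::-1]); np.save(f"pics/{n}0.npy",d)
    c=optics.calibration(n); print(n,c)
print(manip.read_state())
E
```

```text
pics
top {'camera_matrix': array([[383.85154562,   0.        , 278.57496501],
       [  0.        , 383.85154562, 209.52092998],
       [  0.        ,   0.        ,   1.        ]]), 'R': array([[-0.01721807, -0.99961077,  0.02195105],
       [-0.983513  ,  0.01297992, -0.18037101],
       [ 0.18001588, -0.02469478, -0.98335367]]), 't': array([  4.00714557, 481.59641308, 785.33058141])}
side {'camera_matrix': array([[523.18799033,   0.        , 283.40821734],
       [  0.        , 523.18799033, 212.2962828 ],
       [  0.        ,   0.        ,   1.        ]]), 'R': array([[-0.99988708, -0.01328379,  0.00702612],
       [-0.01436574,  0.70772489, -0.70634206],
       [ 0.00441033, -0.70636324, -0.7078358 ]]), 't': array([ 467.3465384 ,   67.21084957, 1120.40386614])}
{'clock': 0.1, 'joints': array([ 1.20741554e+00,  3.00389421e-01,  1.52150176e+00, -3.88961208e-05,
        1.32070200e+00, -6.66085041e-02]), 'qd': array([-5.57026611e-04, -1.70034193e-03, -3.26510254e-03, -7.96553487e-05,
       -1.02147191e-03,  1.53888060e-03]), 'effort': array([ 7.57583475e-04, -5.32644296e+01, -3.53275216e+01,  7.09861424e-02,
        2.35848088e-02, -4.87489899e-05]), 'eef_pos': array([160.77453745, 525.7365525 , 204.96468768]), 'eef_rot': array([-3.14059184e+00, -2.90014468e-05,  2.84483001e+00]), 'wrist_force': array([-0.85752162,  0.32596333,  0.27069293]), 'moment': array([-0.03781531, -0.04313375,  0.01468817]), 'finger_force': 0.0, 'finger_gap': 93.85289630581073}
```

View pics/top0.png

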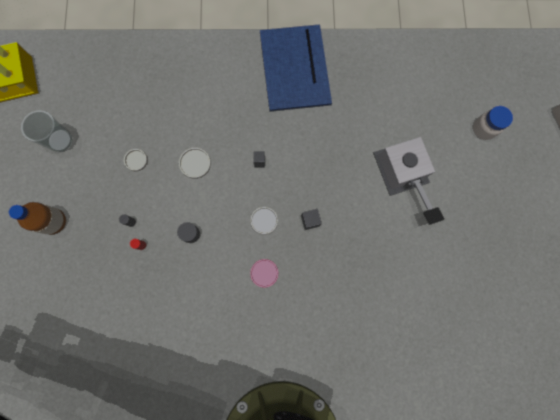

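View pics/side0.png

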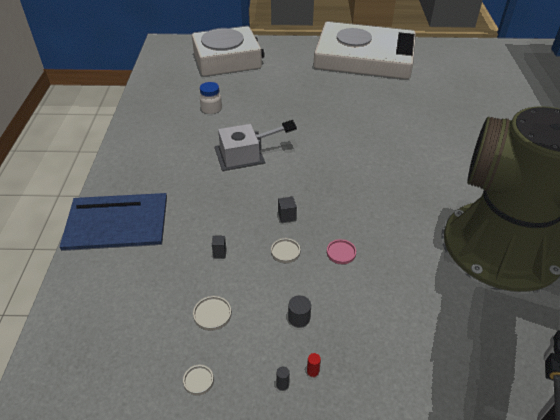

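The top view shows these things:
- **Dishes:** small at (135,160), large at (194,163), middle at (264,221). The pink look-alike is at (264,273).
- **Rods:** thin at (126,220) and thick at (188,232). The red look-alike is at (137,244).
- **Squares:** (259,159) and (311,219).
- **Holder:** pocket at (410,160), lever pad at (433,216).

Candidates that could be confused:
- thin_rod: dark (126,220) or red (137,244). I choose the dark one.
- thick_rod: (188,232) or the square at (311,219). I choose the round one.
- middle_dish: white (264,221) or pink (264,273). I choose the white one.

```bash
cat > h.py <<'E'
import numpy as np,cv2
from cell import manip,optics
def cloud(n,d):
    c=optics.calibration(n);K=c["camera_matrix"];v,u=np.mgrid[:420,:560]
    P=np.stack([(u-K[0,2])/K[0,0]*d,(v-K[1,2])/K[1,1]*d,d],-1)
    return (P-c["t"])@c["R"]
def proj(n,X):
    c=optics.calibration(n);q=c["camera_matrix"]@(c["R"]@np.array(X,float)+c["t"]);return q[:2]/q[2]
def ray(n,u,v,z):
    c=optics.calibration(n);o=-c["R"].T@c["t"];r=c["R"].T@np.linalg.inv(c["camera_matrix"])@[u,v,1]
    return o+r*(z-o[2])/r[2]
E
python3 - <<'E'
from h import *
W={n:cloud(n,np.load(f"pics/{n}0.npy")) for n in("top","side")}
g={"thin":(126,219,45,25),"red":(137,244,45,25),"thick":(188,232,45,32),"sqS":(259,159,45,28),"sqB":(311,219,45,32),"small":(135,160,10,36),"large":(194,163,10,45),"mid":(264,221,10,40),"pink":(264,273,10,40),"rod":(410,160,62,20),"block":(410,160,60,65),"pad":(433,216,69,20)}
for k,(u,v,z,r) in g.items():
    c=ray("top",u,v,z)
    for n in W:
        p=W[n].reshape(-1,3);m=(np.hypot(*(p[:,:2]-c[:2]).T)<r)&(np.abs(p[:,2]-z)<(6 if z!=10 else 3.5))
        q=p[m].astype(np.float32)
        if len(q)<5: print(k,n,len(q),c);continue
        (x,y),R=cv2.minEnclosingCircle(q[:,:2].copy());b=cv2.minAreaRect(q[:,:2].copy())
        print(k,n,c[:2].round(),"med z",np.median(q[:,2]).round(1),"circ",round(x,1),round(y,1),round(2*R,1),"rect",np.round(b[0]+b[1]+(b[2],),1),len(q))
p,_=optics.camera("top")
a=cv2.resize(p[190:260,100:220],None,fx=5,fy=5,interpolation=2);b=cv2.resize(p[125:240,370:460],None,fx=4,fy=4)[:350,:]
cv2.imwrite("pics/c1.png",a[:,:,::-1])
E
```

```text
thin top [465. 322.] med z 44.2 circ 465.4 327.3 22.0 rect [466.  327.2  20.9  20.5  14.8] 90
thin side [465. 322.] med z 44.6 circ 464.6 329.2 22.6 rect [464.8 329.7  20.5  21.4  22.8] 142
red top [412. 296.] med z 44.4 circ 414.0 301.4 22.7 rect [413.9 301.   21.2  20.6   9.7] 92
red side [412. 296.] med z 44.4 circ 412.3 303.6 22.8 rect [413.  304.1  20.4  21.5  22.7] 137
thick top [435. 190.] med z 44.6 circ 437.0 193.0 41.9 rect [436.8 193.1  40.6  40.5   0.5] 309
thick side [435. 190.] med z 44.2 circ 436.4 194.3 45.5 rect [435.4 195.6  41.2  40.6  22. ] 367
sqS top [595.  38.] med z 44.8 circ 602.5 38.6 34.3 rect [6.021e+02 3.900e+01 2.560e+01 2.450e+01 3.000e-01] 140
sqS side [595.  38.] med z 43.7 circ 599.0 42.8 32.5 rect [600.1  42.3  24.8  28.    5.5] 127
sqB top [460. -73.] med z 44.8 circ 462.8 -73.6 47.1 rect [462.5 -74.   34.6  35.3  12.8] 265
sqB side [460. -73.] med z 43.7 circ 461.0 -71.1 47.8 rect [460.4 -70.5  36.   39.3  18.1] 201
small top [607. 322.] med z 9.1 circ 609.5 322.9 52.7 rect [609.2 323.3  50.9  49.8  12.5] 102
small side [607. 322.] med z 9.0 circ 
[... 562 characters left out ...]
  30.] med z 8.9 circ 347.8 32.9 64.9 rect [346.8  33.8  61.9  59.7  57.3] 122
rod top [ 584. -291.] med z 61.5 circ 584.1 -291.2 39.8 rect [ 584.  -291.3   38.9   37.5   11. ] 230
rod side [ 584. -291.] med z 59.8 circ 584.2 -291.3 39.9 rect [ 584.7 -291.7   36.9   38.2    3.7] 123
block top [ 585. -292.] med z 60.2 circ 581.1 -291.3 122.7 rect [ 574.7 -295.   108.3   86.5   17.5] 1477
block side [ 585. -292.] med z 58.4 circ 583.8 -289.9 120.0 rect [ 583.2 -290.1   85.6   94.2   16.7] 762
pad top [ 459. -328.] med z 68.6 circ 459.4 -328.0 38.1 rect [ 462.1 -328.7   33.2   33.3   17.2] 228
pad side [ 459. -328.] med z 67.1 circ 458.7 -327.5 39.7 rect [ 459.3 -326.8   29.2   38.3   14.1] 101
```

View pics/c1.png

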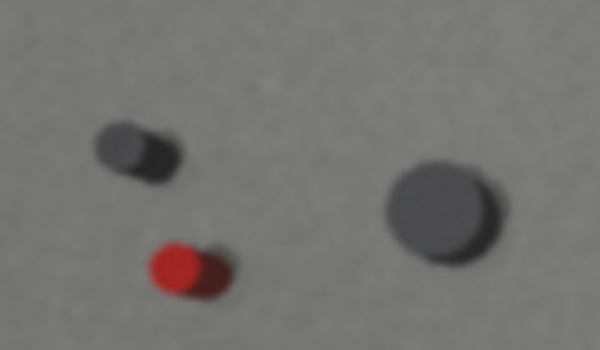

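All sizes and heights match the descriptions. The crop shows the dark round thin rod at (22,30) px/5 from the crop's corner, the red one below it and the thick round one on the right, so the choice holds.

```bash
cat > to.py <<'E'
import sys
from h import *
from scipy.spatial.transform import Rotation as Ro
s=manip.read_state();R=Ro.from_euler("xyz",s["eef_rot"])
x=np.array([float(a) for a in sys.argv[1:4]])
print(R.inv().apply(x-s["eef_pos"]).round(1),s["clock"],s["eef_pos"].round(1),s["eef_rot"].round(3),s["wrist_force"].round(1),round(s["finger_gap"],1))
E
python3 to.py 465 328.2 100; python3 to.py 465 328.2 14
```

```text
[-348.7  -99.9  105.1] 0.15 [160.8 525.8 205. ] [-3.141 -0.     2.845] [ 0.4  0.2 -0.2] 93.9
[-348.7  -99.8  191.1] 0.15 [160.8 525.8 205. ] [-3.141 -0.     2.845] [ 0.4  0.2 -0.2] 93.9
```

```bash
python3 -m crank '[[70,-349,-100,105,0,0,0],[70,-349,-100,105,0,0,0],[70,-349,-100,105,0,0,0],[70,-349,-100,105,0,0,0],[70,-349,-100,105,0,0,0],[70,-349,-100,105,0,0,0],[70,-349,-100,105,0,0,0],[70,-349,-100,105,0,0,0],[70,-349,-100,105,0,0,0],[70,-349,-100,105,0,0,0]]' 20; python3 to.py 465 328.2 14
python3 - <<'E'
from h import *
p,d=optics.camera("top");s,e=optics.camera("side")
cv2.imwrite("pics/a1.png",np.hstack([cv2.resize(p[130:290,60:240],None,fx=2.2,fy=2.2),cv2.resize(s[240:400,200:380],None,fx=2.2,fy=2.2)])[:,:,::-1])
E
```

```text
clock: 1.15
eef_pos: [465.2, 328.1, 100.1]
eef_rot: [-3.141, -0.001, 2.844]
wrist_force: [0.2, 1.1, 0.4]
finger_gap: 65.9
finger_force: 0.0
[ 0.2  0.1 86.1] 1.15 [465.2 328.1 100.1] [-3.141e+00 -1.000e-03  2.844e+00] [0.2 1.1 0.4] 65.9
```

View pics/a1.png

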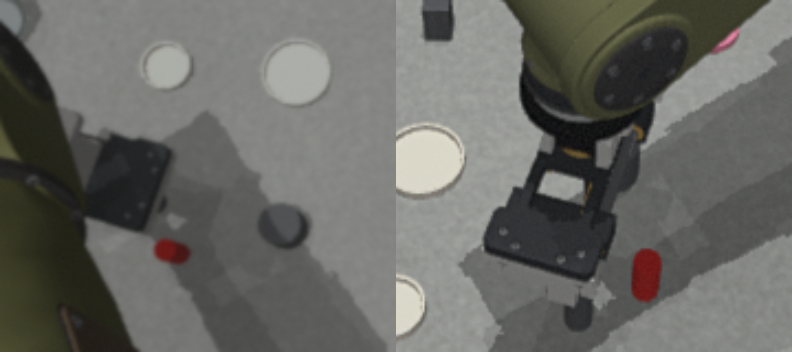

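The fingers are above the dark thin rod, visible at (578,312) in the right half, and the red one is clear. Next I descend, grip and lift.

```bash
python3 -m crank '[[70,0,0,40,0,0,0],[70,0,0,70,0,0,0],[70,0,0,86,0,0,0],[70,0,0,86,0,0,0],[0,0,0,86,0,0,0],[0,0,0,86,0,0,0],[0,0,0,86,0,0,0],[0,0,0,86,0,0,0],[0,0,0,86,0,0,0],[0,0,0,86,0,0,0]]' 25; python3 -m crank '[[0,0,0,0,0,0,0],[0,0,0,0,0,0,0],[0,0,0,-30,0,0,0],[0,0,0,-66,0,0,0],[0,0,0,-66,0,0,0]]'; python3 to.py 609 323.5 80;
```

```text
clock: 2.25
eef_pos: [465.4, 328.2, 14.6]
eef_rot: [3.141, 0.0, 2.845]
wrist_force: [0.2, 1.4, 2.0]
finger_gap: 21.6
finger_force: 25.1
clock: 2.75
eef_pos: [467.1, 329.4, 84.7]
eef_rot: [3.137, 0.004, 2.845]
wrist_force: [0.5, -0.1, -1.7]
finger_gap: 21.2
finger_force: 25.0
[-137.4   35.9    5.5] 2.75 [467.1 329.4  84.7] [3.137 0.004 2.845] [ 0.5 -0.1 -1.7] 21.2
```

```bash
python3 -m crank '[[0,-45,12,0,0,0,0],[0,-92,25,0,0,0,0],[0,-138,37,0,0,0,0],[0,-138,37,0,0,0,0],[0,-138,37,0,0,0,0],[0,-138,37,0,0,0,0]]'; python3 to.py 609 323.5 18
python3 - <<'E'
from h import *
p,d=optics.camera("top");s,e=optics.camera("side")
cv2.imwrite("pics/a2.png",np.hstack([cv2.resize(p[90:250,60:240],None,fx=2.2,fy=2.2),cv2.resize(s[260:420,140:320],None,fx=2.2,fy=2.2)])[:,:,::-1])
E
```

```text
clock: 3.35
eef_pos: [607.1, 323.4, 79.7]
eef_rot: [-3.141, -0.001, 2.845]
wrist_force: [-0.2, 0.6, -0.4]
finger_gap: 21.7
finger_force: 25.0
[-1.9  0.8 61.7] 3.35 [607.1 323.4  79.7] [-3.141e+00 -1.000e-03  2.845e+00] [-0.2  0.6 -0.4] 21.7
```

View pics/a2.png

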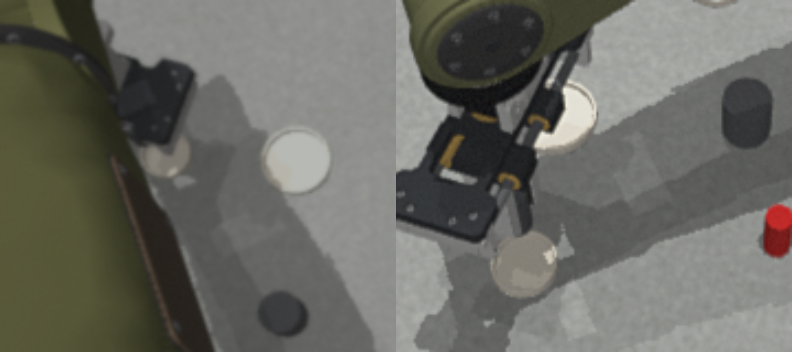

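The small dish sits below the gripper at (525,265). The rod is hidden behind the finger, but the 21.7 mm gap at 25 N shows it is held. Next I lower and release.

```bash
python3 -m crank '[[0,-2,1,25,0,0,0],[0,-2,1,48,0,0,0],[0,-2,1,57,0,0,0],[0,-2,1,61.5,0,0,0],[0,-2,1,62,0,0,0],[0,-2,1,62,0,0,0],[0,-2,1,62,0,0,0]]';  python3 -m crank '[[45,0,0,0,0,0,0],[45,0,0,0,0,0,0],[45,0,0,0,0,0,0],[45,0,0,0,0,0,0],[45,0,0,-10,0,0,0],[45,0,0,-40,0,0,0],[45,0,0,-80,0,0,0],[70,0,0,-80,0,0,0],[70,0,0,-80,0,0,0]]'; python3 to.py 436.5 194 98
```

```text
clock: 4.15
eef_pos: [610.7, 323.9, 19.5]
eef_rot: [3.141, 0.001, 2.845]
wrist_force: [-0.3, 0.8, -0.6]
finger_gap: 21.5
finger_force: 25.0
clock: 5.05
eef_pos: [610.7, 323.8, 99.9]
eef_rot: [3.14, 0.002, 2.845]
wrist_force: [-0.1, -0.5, 0.2]
finger_gap: 54.8
finger_force: 0.0
[ 128.6 -175.1    1.4] 5.05 [610.7 323.8  99.9] [3.140e+00 2.000e-03 2.845e+00] [-0.1 -0.5  0.2] 54.8
```

```bash
python3 -m crank '[[80,129,-175,0,0,0,0],[80,129,-175,0,0,0,0],[80,129,-175,0,0,0,0],[80,129,-175,0,0,0,0],[80,129,-175,0,0,0,0],[80,129,-175,0,0,0,0],[80,129,-175,0,0,0,0],[80,129,-175,0,0,0,0]]' 30; python3 to.py 436.5 194 14
python3 - <<'E'
from h import *
p,d=optics.camera("top");s,e=optics.camera("side")
cv2.imwrite("pics/a3.png",np.hstack([cv2.resize(p[110:270,90:270],None,fx=2.2,fy=2.2),cv2.resize(s[260:420,170:350],None,fx=2.2,fy=2.2)])[:,:,::-1])
E
```

```text
clock: 5.85
eef_pos: [436.5, 194.5, 98.2]
eef_rot: [-3.142, -0.0, 2.845]
wrist_force: [-0.7, -0.3, -0.1]
finger_gap: 75.5
finger_force: 0.0
[-0.1 -0.5 84.2] 5.85 [436.5 194.5  98.2] [-3.142 -0.     2.845] [-0.7 -0.3 -0.1] 75.5
```

View pics/a3.png

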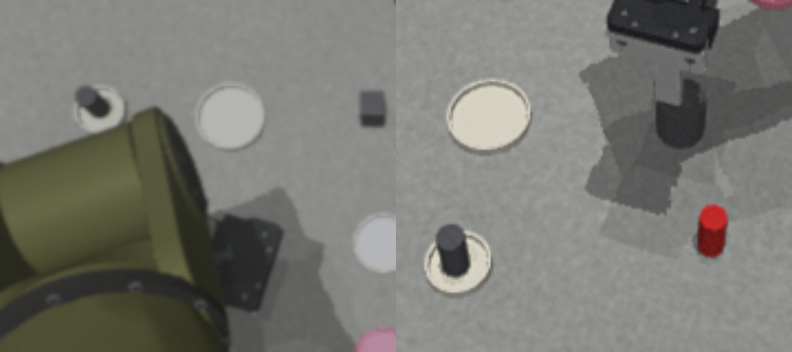

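The thin rod stands in the small dish at (452,252), right half. The gripper is over the thick rod at (680,110). Next I descend and grip.

```bash
python3 -m crank '[[80,0,0,40,0,0,0],[80,0,0,70,0,0,0],[80,0,0,84,0,0,0],[80,0,0,84,0,0,0],[0,0,0,84,0,0,0],[0,0,0,84,0,0,0],[0,0,0,84,0,0,0],[0,0,0,84,0,0,0],[0,0,0,84,0,0,0]]' 40; python3 -m crank '[[0,0,0,0,0,0,0],[0,0,0,-30,0,0,0],[0,0,0,-62,0,0,0],[0,0,0,-62,0,0,0],[0,0,0,-62,0,0,0],[0,0,0,-62,0,0,0]]'; python3 to.py 600.5 188.5 80;
```

```text
clock: 6.85
eef_pos: [436.1, 194.1, 14.9]
eef_rot: [3.141, 0.001, 2.845]
wrist_force: [-0.9, 0.2, 3.9]
finger_gap: 41.3
finger_force: 40.0
clock: 7.45
eef_pos: [434.9, 193.7, 74.8]
eef_rot: [-3.14, -0.002, 2.845]
wrist_force: [0.0, 0.2, -5.2]
finger_gap: 41.3
finger_force: 40.0
[-159.9   43.5   -5.7] 7.45 [434.9 193.7  74.8] [-3.140e+00 -2.000e-03  2.845e+00] [ 0.   0.2 -5.2] 41.3
```

```bash
python3 -m crank '[[0,-45,12,0,0,0,0],[0,-90,25,0,0,0,0],[0,-130,37,0,0,0,0],[0,-159,43,0,0,0,0],[0,-159,43,0,0,0,0],[0,-159,43,0,0,0,0],[0,-159,43,0,0,0,0],[0,-159,43,0,0,0,0]]'; python3 to.py 600.5 188.5 18.5
```

```text
clock: 8.25
eef_pos: [599.6, 188.8, 76.2]
eef_rot: [-3.141, -0.001, 2.845]
wrist_force: [0.1, 0.6, -5.7]
finger_gap: 41.5
finger_force: 40.0
[-1.  -0.  57.7] 8.25 [599.6 188.8  76.2] [-3.141e+00 -1.000e-03  2.845e+00] [ 0.1  0.6 -5.7] 41.5
```

```bash
python3 -m crank '[[0,-1,0,25,0,0,0],[0,-1,0,46,0,0,0],[0,-1,0,54,0,0,0],[0,-1,0,57.5,0,0,0],[0,-1,0,58,0,0,0],[0,-1,0,58,0,0,0],[0,-1,0,58,0,0,0]]';  python3 -m crank '[[65,0,0,0,0,0,0],[65,0,0,0,0,0,0],[65,0,0,0,0,0,0],[65,0,0,0,0,0,0],[65,0,0,-10,0,0,0],[65,0,0,-40,0,0,0],[65,0,0,-80,0,0,0],[65,0,0,-110,0,0,0],[65,0,0,-132,0,0,0],[65,0,0,-132,0,0,0]]'; python3 to.py 459.5 -328.5 150
```

```text
clock: 8.95
eef_pos: [601.8, 188.5, 19.4]
eef_rot: [3.141, 0.001, 2.845]
wrist_force: [-0.8, 0.2, -5.5]
finger_gap: 41.5
finger_force: 40.0
clock: 9.95
eef_pos: [602.7, 188.7, 154.7]
eef_rot: [3.138, 0.005, 2.845]
wrist_force: [0.5, 0.3, 0.4]
finger_gap: 61.0
finger_force: 0.0
[ -14.3 -536.5    3.1] 9.95 [602.7 188.7 154.7] [3.138 0.005 2.845] [0.5 0.3 0.4] 61.0
```

```bash
python3 -m crank '[[0,-14,-536,2,0,0,0],[0,-14,-536,2,0,0,0],[0,-14,-536,2,0,0,0],[0,-14,-536,2,0,0,0],[0,-14,-536,2,0,0,0],[0,-14,-536,2,0,0,0],[0,-14,-536,2,0,0,0],[0,-14,-536,2,0,0,0],[0,-14,-536,2,0,0,0],[0,-14,-536,2,0,0,0]]';python3 to.py 459.5 -328.5 150
```

```text
clock: 10.95
eef_pos: [466.5, -295.1, 148.0]
eef_rot: [3.141, -0.001, 2.845]
wrist_force: [0.8, -0.1, -0.5]
finger_gap: 0.5
finger_force: 0.0
[ -3.1 -34.   -2.1] 10.95 [ 466.5 -295.1  148. ] [ 3.141e+00 -1.000e-03  2.845e+00] [ 0.8 -0.1 -0.5] 0.5
```

```bash
python3 -m crank '[[0,-3,-34,0,0,0,0],[0,-3,-34,25,0,0,0],[0,-3,-34,60,0,0,0],[0,-3,-34,60,0,0,0],[0,-3,-34,60,0,0,0]]';python3 to.py 459.5 -328.5 69
python3 - <<'E'
from h import *
p,d=optics.camera("top");s,e=optics.camera("side")
cv2.imwrite("pics/a4.png",np.hstack([cv2.resize(p[100:260,350:530],None,fx=2.2,fy=2.2),cv2.resize(s[80:240,180:360],None,fx=2.2,fy=2.2)])[:,:,::-1])
E
```

```text
clock: 11.45
eef_pos: [460.5, -326.6, 88.8]
eef_rot: [3.141, -0.001, 2.845]
wrist_force: [0.2, 0.5, 1.4]
finger_gap: 0.5
finger_force: 0.0
[ 0.4 -2.1 19.8] 11.45 [ 460.5 -326.6   88.8] [ 3.141e+00 -1.000e-03  2.845e+00] [0.2 0.5 1.4] 0.5
```

View pics/a4.png

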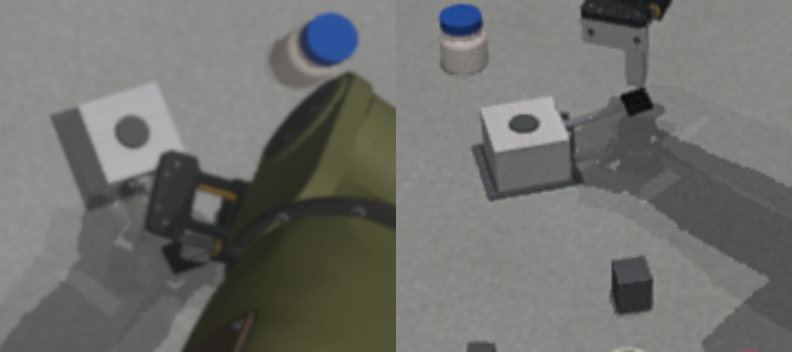

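The fingertip at (635,85) is right above the pad at (637,102), right half. Next I press.

```bash
python3 -m crank '[[0,0,-2,15,0,0,0],[0,0,-2,23,0,0,0],[0,0,-2,29,0,0,0],[0,0,-2,35,0,0,0],[0,0,-2,41,0,0,0],[0,0,-2,46,0,0,0],[0,0,-2,50,0,0,0],[0,0,-2,53,0,0,0],[0,0,-2,54,0,0,0],[0,0,-2,54,0,0,0]]'
```

```text
clock: 12.55
eef_pos: [460.5, -329.2, 36.0]
eef_rot: [-3.141, 0.002, 2.845]
wrist_force: [-6.6, 3.1, 19.4]
finger_gap: 0.4
finger_force: 10.1
```

```bash
python3 -m crank '[[0,0,0,1.5,0,0,0],[0,0,0,1.5,0,0,0]]'; python3 -m crank '[[0,0,0,-20,0,0,0],[0,0,0,-60,0,0,0],[0,0,0,-105,0,0,0],[50,50,30,-105,0,0,0],[50,100,60,-105,0,0,0],[60,110,110,-105,0,0,0],[60,110,160,-105,0,0,0],[60,110,160,-105,0,0,0]]'
python3 - <<'E'
from h import *
p,d=optics.camera("top");s,e=optics.camera("side")
cv2.imwrite("pics/a5.png",np.hstack([cv2.resize(p[100:260,350:530],None,fx=2.2,fy=2.2),cv2.resize(s[80:240,180:360],None,fx=2.2,fy=2.2)])[:,:,::-1])
for n,D in(("top",d),("side",e)):
    q=cloud(n,D).reshape(-1,3);m=(np.hypot(q[:,0]-584,q[:,1]+291)<30)&(q[:,2]>84)&(q[:,2]<96);q=q[m].astype(np.float32)
    if len(q): print(n,len(q),cv2.minEnclosingCircle(q[:,:2].copy()),np.median(q[:,2]))
E
python3 to.py 584 -291 140
```

```text
clock: 12.75
eef_pos: [460.6, -329.3, 35.6]
eef_rot: [-3.141, 0.002, 2.845]
wrist_force: [-10.4, 7.6, 32.4]
finger_gap: 0.4
finger_force: 16.6
clock: 13.55
eef_pos: [401.6, -140.4, 138.1]
eef_rot: [3.141, 0.0, 2.847]
wrist_force: [0.4, -0.9, 0.1]
finger_gap: 37.4
finger_force: 0.0
top 177 ((586.0674438476562, -291.3419189453125), 16.503646850585938) 90.00312
side 96 ((584.300048828125, -287.12261962890625), 17.56570816040039) 87.98219
[-217.3  -89.4   -1.9] 13.65 [ 402.  -142.5  138. ] [-3.142  0.     2.848] [ 0.2  0.2 -0. ] 45.0
```

View pics/a5.png

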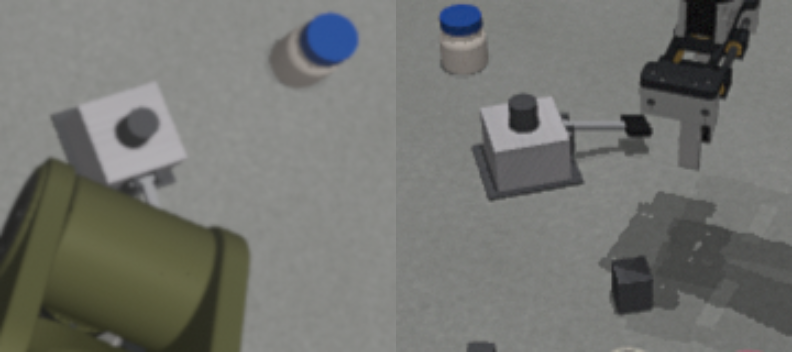

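The rod is raised, its top at z=90, with its axis near (585,-290). It shows at (522,110) in the right half.

```bash
python3 -m crank '[[70,-218,-88,-2,0,0,0],[70,-218,-88,-2,0,0,0],[70,-218,-88,-2,0,0,0],[70,-218,-88,-2,0,0,0],[70,-218,-88,-2,0,0,0],[70,-218,-88,-2,0,0,0],[70,-218,-88,-2,0,0,0],[70,-218,-88,-2,0,0,0]]';python3 to.py 585 -290 65
```

```text
clock: 14.45
eef_pos: [583.5, -291.8, 139.8]
eef_rot: [3.141, -0.001, 2.844]
wrist_force: [-0.3, -1.0, 0.6]
finger_gap: 65.6
finger_force: 0.0
[-1.   2.1 74.8] 14.45 [ 583.5 -291.8  139.8] [ 3.141e+00 -1.000e-03  2.844e+00] [-0.3 -1.   0.6] 65.6
```

```bash
python3 -m crank '[[70,-1,1.5,35,0,0,0],[70,-1,1.5,62,0,0,0],[70,-1,1.5,75,0,0,0],[70,-1,1.5,75,0,0,0],[0,-1,1.5,75,0,0,0],[0,-1,1.5,75,0,0,0],[0,-1,1.5,75,0,0,0],[0,-1,1.5,75,0,0,0],[0,-1,1.5,75,0,0,0],[0,-1,1.5,75,0,0,0]]' 15; python3 to.py 585 -290 65
```

```text
clock: 15.45
eef_pos: [585.9, -290.6, 65.6]
eef_rot: [-3.141, 0.001, 2.845]
wrist_force: [-0.2, -1.3, 2.9]
finger_gap: 31.6
finger_force: 15.0
[1.1 0.3 0.6] 15.45 [ 585.9 -290.6   65.6] [-3.141e+00  1.000e-03  2.845e+00] [-0.2 -1.3  2.9] 31.6
```

Centred well, with low side force. Next I grip firmly and lift.

```bash
python3 -m crank '[[0,0,0,0,0,0,0],[0,0,0,0,0,0,0],[0,0,0,-10,0,0,0],[0,0,0,-20,0,0,0],[0,0,0,-40,0,0,0],[0,0,0,-75,0,0,0],[0,0,0,-75,0,0,0],[0,0,0,-75,0,0,0]]' 35; python3 to.py 464.3 31 140
```

```text
clock: 16.25
eef_pos: [585.8, -290.2, 140.5]
eef_rot: [-3.142, 0.001, 2.845]
wrist_force: [-0.5, 0.4, -4.0]
finger_gap: 31.3
finger_force: 34.9
[210.1 271.6   0.3] 16.25 [ 585.8 -290.2  140.5] [-3.142e+00  1.000e-03  2.845e+00] [-0.5  0.4 -4. ] 31.3
```

```bash
python3 -m crank '[[0,30,38,0,0,0,0],[0,60,77,0,0,0,0],[0,90,116,0,0,0,0],[0,120,155,0,0,0,0],[0,150,194,0,0,0,0],[0,180,233,0,0,0,0],[0,205,265,0,0,0,0],[0,210,271.5,0,0,0,0],[0,210,271.5,0,0,0,0],[0,210,271.5,0,0,0,0]]'; python3 to.py 464.3 31 23
python3 - <<'E'
from h import *
p,d=optics.camera("top");s,e=optics.camera("side")
cv2.imwrite("pics/a6.png",np.hstack([cv2.resize(p[100:290,90:350],None,fx=1.5,fy=1.5),cv2.resize(s[160:350,160:420],None,fx=1.5,fy=1.5)])[:,:,::-1])
E
```

```text
clock: 17.25
eef_pos: [464.4, 30.1, 139.6]
eef_rot: [-3.141, -0.001, 2.845]
wrist_force: [0.4, -1.1, -1.8]
finger_gap: 31.1
finger_force: 34.9
[  0.3   0.9 116.6] 17.25 [464.4  30.1 139.6] [-3.141e+00 -1.000e-03  2.845e+00] [ 0.4 -1.1 -1.8] 31.1
```

View pics/a6.png

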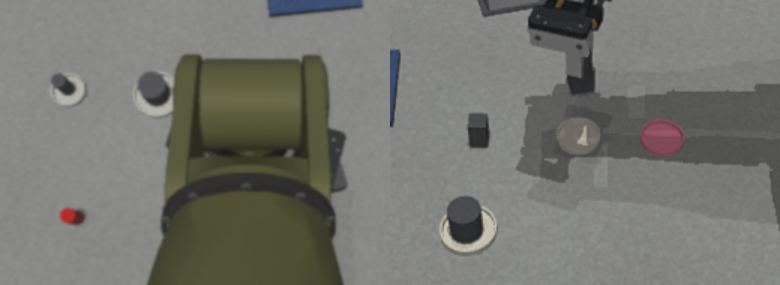

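The thick rod stands in the large dish at (465,220). The middle rod hangs over the middle dish at (578,136), right half. Next I lower it.

```bash
python3 -m crank '[[0,0,1,40,0,0,0],[0,0,1,78,0,0,0],[0,0,1,103,0,0,0],[0,0,1,111,0,0,0],[0,0,1,115,0,0,0],[0,0,1,115.5,0,0,0],[0,0,1,115.5,0,0,0],[0,0,1,115.5,0,0,0]]';  python3 -m crank '[[55,0,0,0,0,0,0],[55,0,0,0,0,0,0],[55,0,0,0,0,0,0],[55,0,0,0,0,0,0],[55,0,0,-10,0,0,0],[55,0,0,-40,0,0,0],[55,0,0,-80,0,0,0],[55,0,0,-120,0,0,0],[55,0,0,-160,0,0,0],[55,0,0,-200,0,0,0]]'; python3 to.py 400 -300 220
```

```text
clock: 18.15
eef_pos: [465.2, 31.6, 25.6]
eef_rot: [3.141, 0.002, 2.845]
wrist_force: [-0.1, 0.6, -3.7]
finger_gap: 31.7
finger_force: 34.9
clock: 19.15
eef_pos: [464.2, 31.7, 227.2]
eef_rot: [3.141, 0.001, 2.845]
wrist_force: [-0.0, 0.3, -0.6]
finger_gap: 51.8
finger_force: 0.0
[ -35.6 -336.     7.1] 19.15 [464.2  31.7 227.2] [3.141e+00 1.000e-03 2.845e+00] [-0.   0.3 -0.6] 51.8
```

```bash
python3 -m crank '[[55,-35,-336,0,0,0,0],[55,-35,-336,0,0,0,0],[55,-35,-336,0,0,0,0],[55,-35,-336,0,0,0,0],[55,-35,-336,0,0,0,0],[55,-35,-336,0,0,0,0],[55,-35,-336,0,0,0,0],[55,-35,-336,0,0,0,0],[55,-35,-336,0,0,0,0],[55,-35,-336,0,0,0,0]]'
python3 - <<'E'
from h import *
im=[]
for n in("top","side"):
    p,d=optics.camera(n);W=cloud(n,d).reshape(-1,3)
    im.append(p)
    for k,x,y,z,r in(("thin",609,323.5,48,24),("thick",600.5,188.5,48,33),("mid",464.3,31,48,30),("sqS",601,40,45,25),("sqB",462,-73,45,30)):
        q=W[(np.hypot(W[:,0]-x,W[:,1]-y)<r)&(abs(W[:,2]-z)<6)].astype(np.float32)
        if len(q):print(n,k,len(q),np.round(cv2.minEnclosingCircle(q[:,:2].copy())[0],1),"target",x,y,"z",np.median(q[:,2]).round(1))
cv2.imwrite("pics/a7.png",np.hstack([cv2.resize(im[0][100:290,90:350],None,fx=1.5,fy=1.5),cv2.resize(im[1][200:390,160:420],None,fx=1.5,fy=1.5)])[:,:,::-1])
E
```

```text
clock: 20.15
eef_pos: [400.0, -299.0, 225.0]
eef_rot: [3.142, 0.0, 2.846]
wrist_force: [0.4, -0.1, -0.3]
finger_gap: 51.8
finger_force: 0.0
top thin 83 [611.1 323.5] target 609 323.5 z 47.7
top thick 281 [602.6 187.9] target 600.5 188.5 z 47.6
top mid 170 [465.   31.6] target 464.3 31 z 47.7
top sqS 138 [602.2  38.1] target 601 40 z 44.8
top sqB 266 [462.8 -73.6] target 462 -73 z 44.7
side thin 137 [610.4 325.6] target 609 323.5 z 47.4
side thick 367 [601.3 190.3] target 600.5 188.5 z 47.0
side mid 160 [464.1  33. ] target 464.3 31 z 47.0
side sqS 129 [599.4  41.4] target 601 40 z 43.6
side sqB 199 [461.5 -70.4] target 462 -73 z 43.6
```

View pics/a7.png

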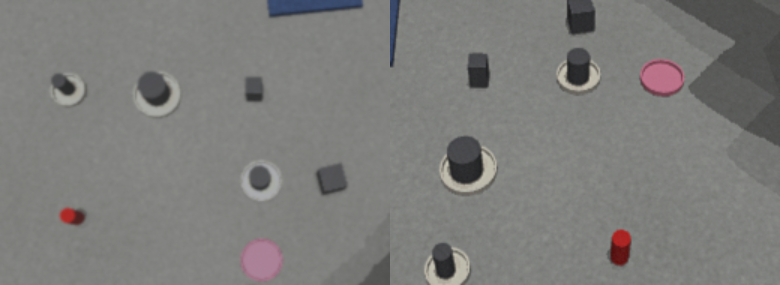

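All three rods stand in their own dishes with their tops at z≈48, within about 3 mm of centre: thin at (67,88), thick at (156,93) and middle at (261,180) in the left half. The squares have not moved and the arm is clear.

```bash
python3 -c "
from cell import manip
print(manip.sign_off())"
```

```text
the job is handed in; nothing more can be done
None
```

The job is handed in at about 20 s on the clock: the lever was pressed to its stop, all three rods stand upright in their matching dishes within about 3 mm of centre, the squares have not moved, and the gripper is open and clear; the judge's verdict was not shown.

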